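# Open the serving box to its stop and stand the tall filling pot in it

## Task

Open the hinged lid of the steel serving box, without flinging it, all the way back until it rests against its stop. Then take the taller of the two lidded pots, keep it upright and stand it on the floor of the box, lowering it rather than dropping it. Leave the lid fully back, the pot let go, and the other things on the table where they are.

Things in the scene. Friction and masses are not known exactly. Their poses are not given: they have to be found in the camera images.
- box: Open-topped stainless steel box with a hinged lid, fixed to the table. Outside 200 mm (its x) by 260 mm (its y) by 110 mm high, walls 4 mm, inner floor about 4 mm above the table. Origin: centre of its underside. Its -x side is the front, where the lid's pull lip is; the hinge runs along y on the top of the +x wall. It stands with the front turned to the robot's right (towards world -y, give or take 20 degrees). Two dark lugs that stop the lid stand behind the hinge.
- box_floor (a point): Centre of the inner floor of the box, on its upper face; axes as the box.
- lid_hinge (a point): Middle of the hinge axis, on the top edge of the box's +x wall, 110 mm above the table and 100 mm from the box's centre; axes as the box (hinge axis = y).
- lid (a joint): Angle of the lid in rad: 0 shut (level on the rim), growing as it opens upward, 1.80 at its stop (13 degrees past upright). It starts slightly ajar, between 0.08 and 0.45. The hinge is stiff (0.5 N m of friction, lid 0.35 kg): the lid stays at any angle where it is left and moves only while pushed (about 4 N at the lip).
- lid_lip (a point): Middle of the outer edge of the lid's pull lip, on the lid's underside, 240 mm from the hinge axis; x, y, z are the lid's own axes (the lid runs from the hinge along its -x, z out of its top face, y along the hinge). The lip is a flat tab 140 mm wide and 5 mm thick that sticks out 36 mm beyond the lid panel (204 mm by 264 mm, 5 mm thick); beneath it there are 40 mm free in front of the box wall, and the lid can be hooked from beneath there with tilted fingertips.
- tall_pot: The taller pot: aluminium cylinder 56 mm in diameter with a 14 mm high white cap 58 mm in diameter, 100 mm high in all, about 0.3 kg. Origin: centre of its underside, z up its axis.
- squat_pot: The lower pot: same aluminium and white cap, same diameter, only 55 mm high. Origin: centre of its underside. To be left alone.
- bowl: Plastic bowl, 130 mm across, 55 mm high; origin: centre of its underside. To be left alone.
- spoon: Serving spoon with a blue handle, 240 mm long, lying flat along its x. To be left alone.
- canister: Can 70 mm in diameter and 120 mm high; origin: centre of its underside. To be left alone.

How it is judged:
By the outcome, as a careful person would: the job done as asked, in the order asked, and still so for the second after the job is handed in, with the robot touching nothing.
It also fails if it takes over 70 s, if anything falls off the work surface, if the arm or the gripper's body presses on something with over 40 N, if the wrist force passes 120 N, or if a joint passes its speed limit or range.

## Robot

A 6-joint arm with a two-finger parallel gripper is mounted at the origin on the work surface. World frame = base frame: x ahead of the robot, y to its left, z up, the work surface at z = 0. Lengths are in m, angles in rad, forces in N, time in s.
With the tool pointing down it reaches from about 0.275 to 0.85 m from the base axis. Payload 5.2 kg.
Tool frame: the origin (TCP) lies at the centre of the arm's flange, where the gripper is bolted on; the fingertips stand 173 mm ahead of it and the grasp point (between the pads) lies 155 mm ahead of it; z points along the fingers, y is the line along which they close (so a half turn about z gives the same grasp; the last joint's range is limited). The gripper opens to 85 mm and grips with 20 to 120 N. Pads are 22 mm wide; open, the fingers measure 114 mm over their backs; the gripper's body (76 mm by 85 mm) begins 54 mm behind the grasp point. The pads swing forward as they close: fully open they stand 13 mm farther back than shut.
Start: joints at [-1.364, 0.259, 1.535, -0, 1.348, -0.203], TCP at [0.219, -0.504, 0.405] pointing down, gripper open.
Joint ranges: [-3.14, 3.14], [-0.91, 2.08], [0.19, 2.58], [-1.22, 4.36], [0.22, 2.71], [-3.12, 3.12]. Speed limits (rad/s): [2.57, 2.57, 3.14, 3.14, 3.14, 3.14].

## Interface

Orientations are given as a unit quaternion [w, x, y, z].
In Python, from rig import ctrl, vision gives the robot as it stands.
- The arm moves only by the tool jog_arm, never from a script. Its argument "targets" is text: rows parted by semicolons, each of 7 numbers parted by spaces: the finger opening in cm, from 0 to 8.54, then the shift along the world's x, y, z in cm, then the turn, a rotation vector about the world's x, y, z in degrees. A call has 1 to 8 rows; each row shifts and turns the commanded pose from where the row before left it; what a row does not reach is not made up. A row lasts 1/12 s, in which the tool goes at most 41.7 mm and 7.16 degrees, less where a joint would pass 70% of its speed; a pose out of reach is approached as far as the arm can. A call with a gripper value outside its range is refused whole. The fingers move at their own pace and stop on an object; "grip_force" is the grip in N (left out, the last holds). Time passes only in rows, so rows that do not move let the fingers close. It gives the time, the measured TCP pose, the force, the opening and the grip force at its end, in the units of the state.
- ctrl.get_state(): the state, without advancing time (a new reading comes with each control period).
- vision.grab_frame(name): name is "scene" or "top" or "wrist"; returns a dict with "frame" (420x560x3 uint8, red, green, blue), "fx", "fy", "cx", "cy" (pixels), "camera_from_world" (4x4, takes a point from world to camera coordinates). Camera axes: x right, y down, z forward; pixel columns grow to the right and rows downward; lengths in m; the calibration is good to about 2 mm. The wrist camera is an equidistant fisheye: a pixel r from the principal point sees the ray r / f radians off the axis. A picture is of the moment at which its call begins. There is no depth.
- ctrl.close_job(): hands the job in; it is judged then, once.
The state is a dict: "time": time; "joints": joint angles; "qd": joint speeds; "joint_torque": joint torques, N m; "ee_pos": TCP position; "tool_rot": TCP orientation; "force": force on the tool from outside, world axes, zero at the start; "wrist_torque": the same for the moment, N m; "grip_width": finger opening in m; "finger_force": force on a finger pad.
Only numpy, scipy, OpenCV 4.12 (cv2) and the standard library are available. Lean on these libraries where they do the work, as an engineer would, in place of code of your own. Each camera call takes 0.05 s, during which the arm holds its last target. There are 200 camera calls.

## Working session

There is one attempt and no reset: what is moved stays moved. The work goes in short steps, Python scripts to look and compute and a tool call to move; the robot and the scene stay as the last step left them, time stands still between calls to the robot, and variables do not carry over. Pictures are saved under pics/ and viewed, at most 10 in all, crops included, and the job is handed in when it is done.

Besides the shell and the picture viewer there is one more tool, called after "Emit:" as name(argument=value, ...), one argument or row to a line, values as JSON. jog_arm: Moves the arm, as the interface text tells. Its arguments: {"type":"object","properties":{"targets":{"type":"string"},"grip_force":{"type":"number"}},"required":["targets"]}

```bash
mkdir -p pics && cat > h.py <<'E'
import numpy as np, cv2
from rig import ctrl, vision
def grab(n,fn=None):
    f=vision.grab_frame(n)
    if fn: cv2.imwrite('pics/'+fn,f['frame'][:,:,::-1])
    return f
def ray(f,u,v):
    T=np.array(f['camera_from_world']);R=T[:3,:3];c=-R.T@T[:3,3]
    d=R.T@np.array([(u-f['cx'])/f['fx'],(v-f['cy'])/f['fy'],1]);return c,d
def atz(f,u,v,z):
    c,d=ray(f,u,v);return c+d*(z-c[2])/d[2]
def proj(f,p):
    T=np.array(f['camera_from_world']);q=T[:3,:3]@np.array(p)+T[:3,3]
    return np.array([f['fx']*q[0]/q[2]+f['cx'],f['fy']*q[1]/q[2]+f['cy']])
E
python3 - <<'E'
from h import *
a=grab('top','t0.png');b=grab('scene','s0.png')
for f in(a,b):print(f['fx'],np.round(f['camera_from_world'],3).tolist())
s=ctrl.get_state();print({k:np.round(v,3).tolist() for k,v in s.items()})
E
```

```text
423.0230759944695 [[0.026, -0.999, 0.024, -0.031], [-0.994, -0.028, -0.105, 0.617], [0.106, -0.021, -0.994, 1.109], [0.0, 0.0, 0.0, 1.0]]
510.00953549601667 [[-0.494, 0.87, -0.012, 0.304], [0.664, 0.369, -0.65, -0.34], [-0.561, -0.329, -0.76, 1.861], [0.0, 0.0, 0.0, 1.0]]
{'time': 0.1, 'joints': [-1.364, 0.259, 1.536, 0.0, 1.348, -0.203], 'qd': [0.0, -0.002, -0.003, 0.0, 0.001, -0.001], 'joint_torque': [0.002, -44.697, -29.125, -0.0, 0.006, 0.0], 'ee_pos': [0.219, -0.504, 0.404], 'tool_rot': [-0.001, 0.979, 0.203, 0.0], 'force': [-0.136, 0.52, -0.575], 'wrist_torque': [-0.065, -0.026, -0.033], 'finger_force': 0.0, 'grip_width': 0.085}
```

View pics/t0.png

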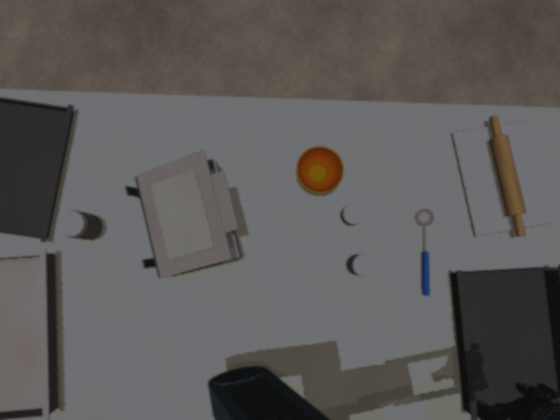

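View pics/s0.png

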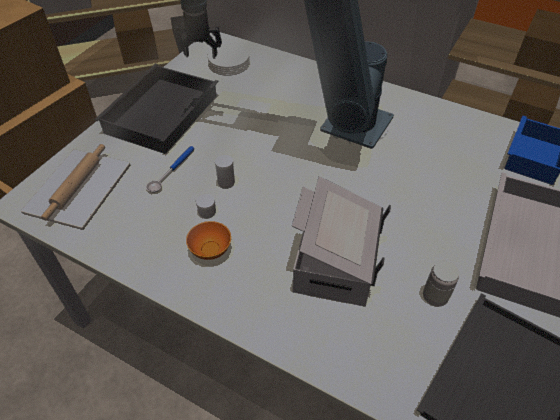

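The top view shows the box with its lid ajar around (190,215), the lip at (230,205) and the lugs at (133,190) and (150,263). The tall pot is at (360,264), the squat pot at (350,215), the bowl at (320,170) and the canister at (75,224). In the scene view the tall pot is at (225,172). I'll enlarge these for precise pixels.

```bash
python3 - <<'E'
from h import *
t=cv2.imread('pics/t0.png');s=cv2.imread('pics/s0.png')
def c(im,u,v,w,h,k):
    o=cv2.resize(im[v:v+h,u:u+w],None,fx=k,fy=k,interpolation=cv2.INTER_CUBIC);o=cv2.convertScaleAbs(o,alpha=1.6)
    for x in range(0,w,20):cv2.line(o,(x*k,0),(x*k,6),(0,255,0));cv2.putText(o,str(u+x),(x*k,16),0,.35,(0,255,0))
    for y in range(0,h,20):cv2.line(o,(0,y*k),(6,y*k),(0,255,0));cv2.putText(o,str(v+y),(8,y*k+4),0,.35,(0,255,0))
    return o
a=c(t,120,140,130,150,4)   #520x600
b=c(t,330,190,60,100,4)[:, :240]
o=np.zeros((600,780,3),np.uint8);o[:,:520]=a;o[:400,530:770]=b
cv2.imwrite('pics/c1.png',o)
a=c(s,280,165,120,145,4);b=c(s,190,145,60,80,4)
o=np.zeros((600,780,3),np.uint8);o[:580,:480]=a;o[:320,490:730]=b
cv2.imwrite('pics/c2.png',o)
E
```

```text
(no output)
```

View pics/c1.png

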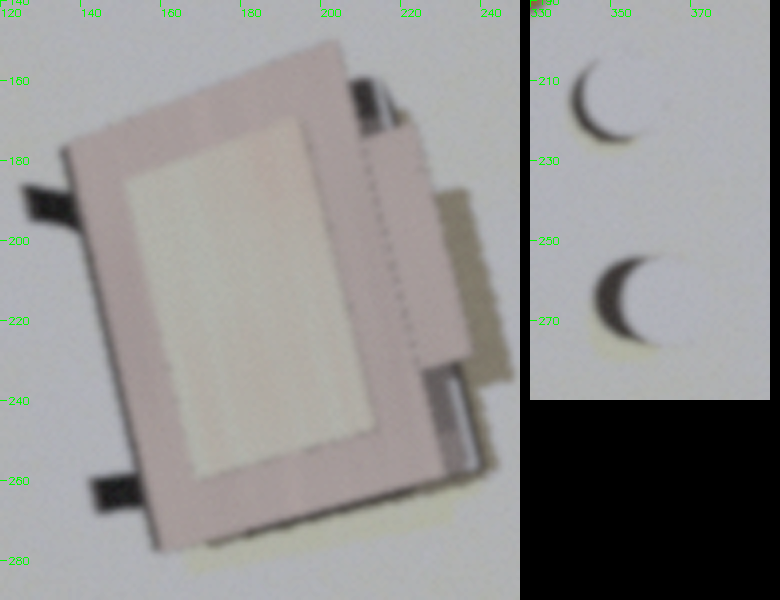

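View pics/c2.png

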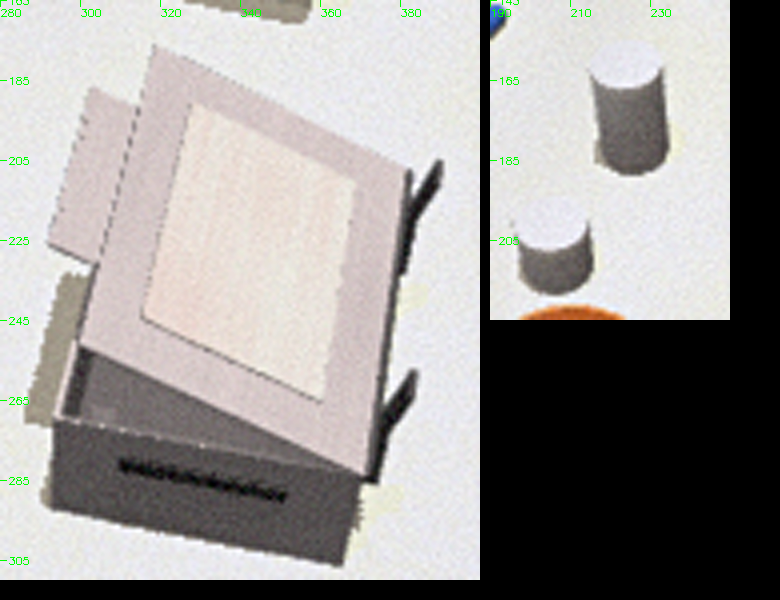

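The crops give corners for the lid panel, lip and box, plus the pot caps. Tall cap centre is about (364.5,265) in top and (224,161) in scene. Next I'll fit the box pose and lid angle.

```bash
python3 - <<'E'
from h import *
from scipy.optimize import least_squares
a=grab('top');b=grab('scene')
def lid(p,l):
    x,y,w,th=p; c,s=np.cos(th),np.sin(th)
    # lid frame -> box: rotate so -x goes up
    X=0.1+c*l[0]+s*l[2]; Z=.11-s*l[0]+c*l[2]; return box(p,(X,l[1],Z))
def box(p,q):
    x,y,w,th=p; return [x+np.cos(w)*q[0]-np.sin(w)*q[1],y+np.sin(w)*q[0]+np.cos(w)*q[1],q[2]]
P=.204;L=.24;W=.132;t=.005
# box y=+ : yaw~90 => +y box = -x world (down in top image)
obs=[(a,lid,(0,-W,t),(136.3,176.7)),(a,lid,(0,W,t),(159.2,277.7)),(a,lid,(-P,-W,t),(204.5,150)),(a,lid,(-P,W,t),(231.5,260)),
(a,lid,(-L,-.07,t),(222.5,170.5)),(a,lid,(-L,.07,t),(238,229.5)),
(b,lid,(-P,W,t),(318.2,176.2)),(b,lid,(0,W,t),(382.7,208)),(b,lid,(-P,-W,t),(300,251.7)),(b,lid,(0,-W,t),(372,283.7)),
(b,lid,(-L,.07,t),(303,186.7)),(b,lid,(-L,-.07,t),(292,225.7)),
(b,box,(-.1,-.13,0),(292,292.5)),(b,box,(.1,-.13,0),(365.5,306.7)),(b,box,(-.1,-.13,.11),(293,270))]
res=lambda p:np.concatenate([proj(f,g(p,q))-uv for f,g,q,uv in obs])
r=least_squares(res,[.45,.2,1.5,.3],loss='soft_l1')
print('x,y,yaw,theta',r.x.round(4));print(res(r.x).reshape(-1,2).round(1).tolist())
p=r.x
for n,q in dict(lip=(-L,0,0),hinge=(0,0,0)).items():print(n,np.round(lid(p,q),4))
print('tall',atz(a,364.5,265.2,.1),atz(b,224,161,.1));c,d=ray(b,225.5,189)
print('bowl',atz(a,320,170,.05),'squat',atz(a,352,215,.055),atz(b,204.5,201,.055),'canister',atz(a,70,224,.12))
E
```

```text
x,y,yaw,theta [0.5962 0.196  1.8487 0.3917]
[[-1.7, -1.4], [-1.1, 0.5], [-0.7, -0.5], [-0.7, -1.1], [0.9, -0.5], [0.1, -0.8], [0.3, -0.1], [0.1, -1.7], [-1.0, -0.9], [0.1, -0.5], [-0.6, -0.2], [-0.8, 0.0], [0.5, -1.2], [0.2, -0.7], [0.3, -1.6]]
lip [0.6296 0.0788 0.2016]
hinge [0.5687 0.2921 0.11  ]
tall [ 0.48563231 -0.25407132  0.1       ] [ 0.49039596 -0.24742326  0.1       ]
bowl [ 0.73692607 -0.1452139   0.05      ] squat [ 0.61685737 -0.23146176  0.055     ] [ 0.62794089 -0.23243565  0.055     ] canister [0.56781965 0.47890087 0.12      ]
```

The fit is consistent to about 1 px: yaw 106°, lid angle 0.39, lip at (0.630, 0.079, 0.202). I'm moving to a tilted pre-hook pose with the fingers shut.

Emit:
jog_arm(
  targets="0 2.95 2.3 0 0 0 -3.75; 0 2.95 2.3 0 0 0 -3.75; 0 2.95 2.3 0 0 0 0; 0 2.95 2.3 0 0 0 0; 0 2.95 2.3 0 0 0 0; 0 2.95 2.3 0 0 0 0; 0 2.95 2.3 0 0 0 0; 0 2.95 2.3 0 0 0 0",
)

```text
time: 0.87
ee_pos: [0.4563, -0.319, 0.4046]
tool_rot: [-0.0, 0.99, 0.139, -0.0]
force: [-0.4, 0.3, -0.1]
grip_width: -0.0
finger_force: 0.0
```

Emit:
jog_arm(
  targets="0 2.95 2.3 -1 6.6 1.9 0; 0 2.95 2.3 -1 6.6 1.9 0; 0 2.95 2.3 -1 6.6 1.9 0; 0 2.95 2.3 -1 6.6 1.9 0; 0 2.95 2.3 -1 6.6 1.9 0; 0 2.95 2.3 -1 6.6 1.9 0; 0 2.95 2.3 -1 6.6 1.9 0; 0 2.95 2.3 -1 6.6 1.9 0",
)

```text
time: 1.53
ee_pos: [0.6924, -0.1355, 0.3241]
tool_rot: [-0.459, 0.877, 0.123, -0.065]
force: [1.1, -0.8, 0.3]
grip_width: -0.0001
finger_force: 0.0
```

```bash
cat >> h.py <<'E'
from scipy.spatial.transform import Rotation as Ro
bx=np.array([np.cos(1.8487),np.sin(1.8487),0]);by=np.array([-bx[1],bx[0],0]);H=np.array([.5687,.2921,.11])
def rep(L=.173):
    s=ctrl.get_state();q=np.array(s['tool_rot']);R=Ro.from_quat(q[[1,2,3,0]]).as_matrix()
    p=np.array(s['ee_pos']);t=p+L*R[:,2]
    print('t',round(s['time'],2),'tcp',p.round(4),'z',R[:,2].round(3),'x',R[:,0].round(3),'tip',t.round(4))
    r=t-H;print('tip box-frame rel hinge (x,y,z)',np.round([r@bx,r@by,r[2]],4),'F',np.round(s['force'],1),'q',np.round(s['joints'],2),'w',round(s['grip_width'],4),s['finger_force'])
    return s,R,p,t
E
python3 -c "from h import *;rep()"
```

```text
t 1.53 tcp [ 0.6924 -0.1355  0.3241] z [-0.228  0.789 -0.57 ] x [ 0.961  0.276 -0.002] tip [0.653  0.001  0.2255]
tip box-frame rel hinge (x,y,z) [-0.303  -0.0012  0.1155] F [ 1.1 -0.8  0.3] q [-0.5   0.79  1.04  0.69  2.    0.85] w -0.0001 0.0
```

Emit:
jog_arm(
  targets="0 0 0 -3.5 0 0 0; 0 0 0 -3.5 0 0 0; 0 -0.75 2.65 0 0 0 0; 0 -0.75 2.65 0 0 0 0; 0 -0.75 2.65 0 0 0 0; 0 -0.75 2.65 0 0 0 0; 0 0 0 0 0 0 0",
)

```text
time: 2.12
ee_pos: [0.66, -0.0265, 0.2544]
tool_rot: [-0.457, 0.878, 0.125, -0.066]
force: [-0.3, -0.8, 0.5]
grip_width: -0.0002
finger_force: 0.0
```

```bash
python3 - <<'E'
from h import *
s,R,p,t=rep()
grab('scene','s1.png')
a=.61;r=.21;cur=None
r0=t-H;prev=np.array([r0@bx,r0[2]])
for th in [.42,.47,.55]+list(np.linspace(.65,1.8,23)):
    u=np.array([-np.cos(th),np.sin(th)]);n=np.array([-np.sin(th),-np.cos(th)])
    q=r*u+.014*np.cos(th-a)*n;d=q-prev;prev=q;w=d[0]*bx*100
    print(round(th,2),'%.2f %.2f %.2f'%(w[0],w[1],d[1]*100),'|',q.round(3))
E
```

```text
t 2.12 tcp [ 0.66   -0.0265  0.2544] z [-0.231  0.787 -0.573] x [ 0.96   0.279 -0.003] tip [0.6201 0.1096 0.1552]
tip box-frame rel hinge (x,y,z) [-0.1896  0.0006  0.0452] F [-0.3 -0.8  0.5] q [-0.39  0.75  1.31  0.71  1.75  0.78] w -0.0002 0.0
0.42 0.21 -0.75 2.78 | [-0.197  0.073]
0.47 -0.11 0.37 0.97 | [-0.194  0.083]
0.55 -0.20 0.69 1.51 | [-0.186  0.098]
0.65 -0.29 1.03 1.81 | [-0.176  0.116]
0.7 -0.17 0.61 0.91 | [-0.169  0.125]
0.75 -0.19 0.66 0.87 | [-0.162  0.134]
0.81 -0.20 0.70 0.84 | [-0.155  0.142]
0.86 -0.21 0.75 0.80 | [-0.147  0.15 ]
0.91 -0.23 0.79 0.76 | [-0.139  0.158]
0.96 -0.24 0.83 0.72 | [-0.131  0.165]
1.02 -0.25 0.87 0.67 | [-0.122  0.172]
1.07 -0.26 0.90 0.63 | [-0.112  0.178]
1.12 -0.27 0.94 0.58 | [-0.102  0.184]
1.17 -0.28 0.97 0.52 | [-0.092  0.189]
1.23 -0.28 1.00 0.47 | [-0.082  0.194]
1.28 -0.29 1.02 0.41 | [-0.071  0.198]
1.33 -0.30 1.05 0.36 | [-0.06   0.201]
1.38 -0.30 1.07 0.30 | [-0.049  0.204]
1.43 -0.31 1.08 0.24 | [-0.038  0.207]
1.49 -0.31 1.10 0.18 | [-0.027  0.208]
1.54 -0.32 1.11 0.11 | [-0.015  0.21 ]
1.59 -0.32 1.11 0.05 | [-0.004  0.21 ]
1.64 -0.32 1.12 -0.01 | [0.008 0.21 ]
1.7 -0.32 1.11 -0.08 | [0.02  0.209]
1.75 -0.32 1.11 -0.14 | [0.031 0.208]
1.8 -0.31 1.10 -0.21 | [0.043 0.206]
```

View pics/s1.png

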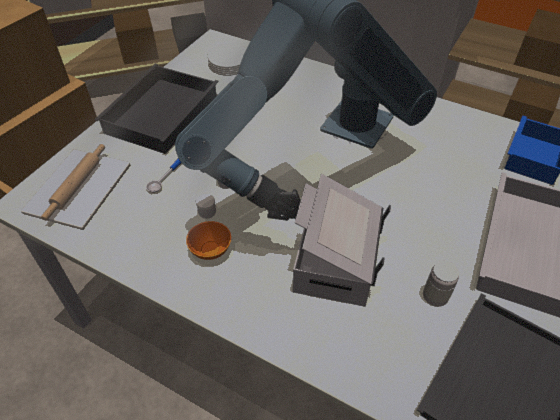

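The gripper tip is under the lip (about (295,205)) and clear of everything. Now I'll lift along the arc in slow steps.

Emit:
jog_arm(
  targets="0 0 0 0.7 0 0 0; 0 0 0 0.7 0 0 0; 0 0 0 0.7 0 0 0; 0 0 0 0.7 0 0 0; 0 0 0 0.7 0 0 0; 0 -0.1 0.35 0.8 0 0 0; 0 -0.1 0.35 0.8 0 0 0; 0 -0.15 0.5 0.9 0 0 0",
)

```text
time: 2.83
ee_pos: [0.6577, -0.0185, 0.3149]
tool_rot: [-0.457, 0.879, 0.123, -0.065]
force: [0.7, -0.1, -4.9]
grip_width: -0.0001
finger_force: 1.8
```

```bash
python3 -c "from h import *;rep()"
```

```text
t 2.83 tcp [ 0.6577 -0.0185  0.3149] z [-0.226  0.786 -0.575] x [ 0.961  0.275 -0.002] tip [0.6186 0.1176 0.2154]
tip box-frame rel hinge (x,y,z) [-1.815e-01 -1.000e-04  1.054e-01] F [ 0.7 -0.1 -4.9] q [-0.38  0.68  1.28  0.73  1.82  0.86] w -0.0001 1.8303576484322548
```

Emit:
jog_arm(
  targets="0 -0.18 0.62 0.95 0 0 0; 0 -0.18 0.62 0.95 0 0 0; 0 -0.18 0.64 0.9 0 0 0; 0 -0.18 0.66 0.9 0 0 0; 0 -0.21 0.75 0.8 0 0 0; 0 -0.23 0.79 0.76 0 0 0; 0 -0.24 0.83 0.72 0 0 0; 0 -0.25 0.87 0.67 0 0 0",
)

```text
time: 3.5
ee_pos: [0.6408, 0.0401, 0.382]
tool_rot: [-0.457, 0.879, 0.123, -0.065]
force: [0.7, -1.2, -4.0]
grip_width: -0.0002
finger_force: 1.8
```

Emit:
jog_arm(
  targets="0 -0.26 0.9 0.63 0 0 0; 0 -0.27 0.94 0.58 0 0 0; 0 -0.28 0.97 0.52 0 0 0; 0 -0.28 1 0.47 0 0 0; 0 -0.29 1.02 0.41 0 0 0; 0 -0.3 1.05 0.36 0 0 0; 0 -0.3 1.07 0.3 0 0 0; 0 -0.31 1.08 0.24 0 0 0",
)

```text
time: 4.17
ee_pos: [0.6179, 0.1207, 0.4167]
tool_rot: [-0.457, 0.879, 0.123, -0.065]
force: [1.1, -2.5, -2.8]
grip_width: 0.0002
finger_force: 1.5
```

```bash
python3 -c "
from h import *
rep();grab('scene','s2.png')"
```

```text
t 4.17 tcp [0.6179 0.1207 0.4167] z [-0.226  0.787 -0.574] x [ 0.961  0.276 -0.001] tip [0.5787 0.2568 0.3173]
tip box-frame rel hinge (x,y,z) [-3.670e-02  1.000e-04  2.073e-01] F [ 1.1 -2.5 -2.8] q [-0.2   0.5   1.34  0.84  1.79  1.07] w 0.0002 1.4991404594911728
```

View pics/s2.png

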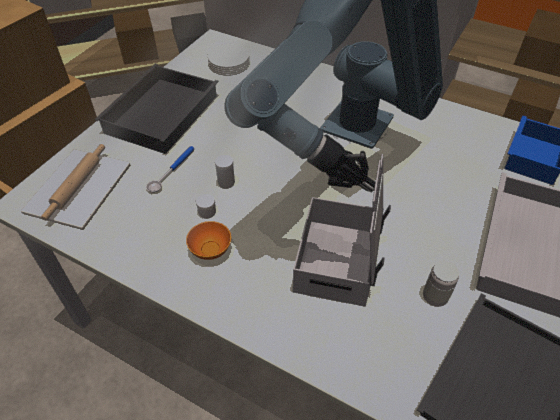

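The lid is near upright (edge at (378,200)) and the tip follows it. I'm continuing towards the stop.

Emit:
jog_arm(
  targets="0 -0.31 1.1 0.18 0 0 0; 0 -0.32 1.11 0.11 0 0 0; 0 -0.32 1.11 0.05 0 0 0; 0 -0.32 1.12 0 0 0 0; 0 -0.32 1.11 -0.08 0 0 0; 0 -0.32 1.11 -0.14 0 0 0; 0 -0.27 0.9 -0.2 0 0 0",
)

```text
time: 4.8
ee_pos: [0.5961, 0.1967, 0.4156]
tool_rot: [-0.457, 0.879, 0.124, -0.065]
force: [2.0, -2.4, -0.5]
grip_width: -0.0001
finger_force: 1.1
```

Emit:
jog_arm(
  targets="0 -0.14 0.5 -0.1 0 0 0; 0 -0.14 0.5 -0.1 0 0 0; 0 0 0 0 0 0 0",
)

```text
time: 5.05
ee_pos: [0.5947, 0.2003, 0.4163]
tool_rot: [-0.453, 0.881, 0.123, -0.062]
force: [-0.4, -40.2, 13.9]
grip_width: 0.0001
finger_force: 20.2
```

```bash
python3 -c "from h import *;rep()"
```

```text
t 5.05 tcp [0.5947 0.2003 0.4163] z [-0.222  0.783 -0.581] x [0.962 0.274 0.002] tip [0.5564 0.3357 0.3157]
tip box-frame rel hinge (x,y,z) [ 4.530e-02 -2.000e-04  2.057e-01] F [ -0.4 -40.2  13.9] q [-0.08  0.46  1.4   0.87  1.68  1.12] w 0.0001 20.155086759477854
```

Tip force rose only on reaching the stop angle (1.80). Backing off, untilting, turning and hovering over the tall pot.

Emit:
jog_arm(
  targets="0 0.4 -1.4 0 0 0 0; 0 0.8 -2.8 0 0 0 0; 0 0.8 -2.8 0 0 0 0; 0 0.8 -2.8 0 0 0 0; 0 0 -2.5 0 -6.6 -1.9 0; 0 0 -2.5 0 -6.6 -1.9 0; 0 -1 -2.5 0 -6.6 -1.9 0; 0 -1 -2.5 0 -6.6 -1.9 0",
)

```text
time: 5.72
ee_pos: [0.6018, 0.0064, 0.4135]
tool_rot: [-0.233, 0.962, 0.135, -0.033]
force: [-1.1, 1.5, -0.4]
grip_width: 0.0001
finger_force: 0.0
```

Emit:
jog_arm(
  targets="8.5 -1 -2.5 0 -6.6 -1.9 0; 8.5 -1 -2.5 0 -6.6 -1.9 0; 8.5 -1 -2.5 0 -6.6 -1.9 0; 8.5 -1 -2.5 0 -6.6 -1.9 0; 8.5 -1 -2 0 0 0 6.9; 8.5 -1 -2 0 0 0 6.9; 8.5 -1 -2 0 0 0 6.9; 8.5 -1 -2 0 0 0 6.9",
)

```text
time: 6.38
ee_pos: [0.5213, -0.1724, 0.4136]
tool_rot: [-0.001, 0.927, 0.374, 0.001]
force: [0.2, -0.3, 0.2]
grip_width: 0.0852
finger_force: 0.0
```

Emit:
jog_arm(
  targets="8.5 -1 -1 0 0 0 6.9; 8.5 -1 -1 0 0 0 6.9; 8.5 -0.8 -1 0 0 0 6.9; 8.5 0 -1 0 0 0 6.9; 8.5 0 -1 0 0 0 6.9; 8.5 0 0 0 0 0 6.9; 8.5 0 0 0 0 0 6.9; 8.5 0 0 0 0 0 6.9",
)

```text
time: 7.05
ee_pos: [0.4939, -0.2221, 0.4135]
tool_rot: [-0.0, 0.649, 0.761, 0.001]
force: [0.3, 0.3, -0.6]
grip_width: 0.0851
finger_force: 0.0
```

```bash
python3 - <<'E'
from h import *
rep(.155)
w=grab('wrist','w3.png');s=grab('scene','s3.png');t=grab('top','t3.png')
o=np.zeros((600,790,3),np.uint8);o[:420,:560]=w['frame'][:,:,::-1]
o[:300,560:790]=cv2.resize(cv2.imread('pics/s3.png')[140:200,200:246],None,fx=5,fy=5,interpolation=2)
o[420:600,:780]=cv2.resize(cv2.imread('pics/s3.png')[150:294,100:410][:,:],(388,180)).repeat(1,0) if 0 else 0
o[420:600,:270]=cv2.resize(cv2.imread('pics/s3.png')[150:310,240:400],(270,180))
cv2.imwrite('pics/c3.png',o)
print(w['fx'],w['cx'],w['cy'],np.round(w['camera_from_world'],3).tolist())
E
```

```text
t 7.05 tcp [ 0.4939 -0.2221  0.4135] z [ 0.001  0.002 -1.   ] x [-0.159  0.987  0.002] tip [ 0.494  -0.2218  0.2585]
tip box-frame rel hinge (x,y,z) [-0.4737  0.2128  0.1485] F [ 0.3  0.3 -0.6] q [-0.63  0.24  1.54  0.    1.36 -0.79] w 0.0851 0.0
325.19226210127806 280.5281870264509 207.49275642814857 [[0.987, 0.159, 0.002, -0.453], [0.151, -0.939, 0.308, -0.326], [0.051, -0.304, -0.951, 0.296], [0.0, 0.0, 0.0, 1.0]]
```

View pics/c3.png

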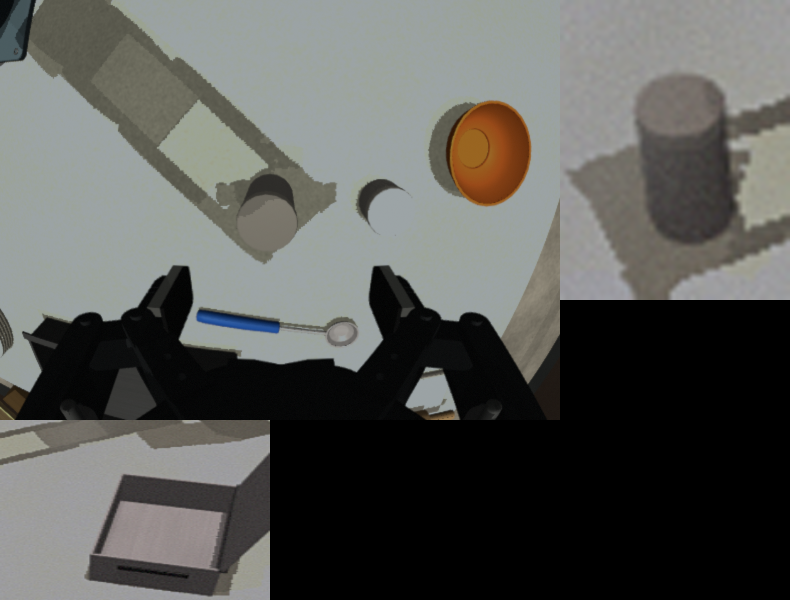

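The lid stands back, the box is empty, and the tall pot's cap is at wrist pixel (267,222) and scene (224.1,161).

```bash
python3 - <<'E'
from h import *
w=grab('wrist');s=grab('scene')
def fe(u,v,z):
    T=np.array(w['camera_from_world']);R=T[:3,:3];c=-R.T@T[:3,3]
    d=np.array([(u-w['cx'])/w['fx'],(v-w['cy'])/w['fy']]);r=np.hypot(*d)
    D=R.T@np.array([*(d/r*np.sin(r)),np.cos(r)]);return c+D*(z-c[2])/D[2]
print(fe(267,222,.1),fe(238,222,.1),fe(297,222,.1),fe(267,251,.1),'squat',fe(390,211,.055));print(atz(s,224.1,161,.1))
rep(.155)
E
```

```text
[ 0.48570275 -0.25092487  0.1       ] [ 0.45888392 -0.25506948  0.1       ] [ 0.51325809 -0.24674764  0.1       ] [ 0.48974714 -0.28049727  0.1       ] squat [ 0.61859334 -0.23530285  0.055     ]
[ 0.490245   -0.24714958  0.1       ]
t 7.3 tcp [ 0.4938 -0.2223  0.4135] z [ 0.     0.001 -1.   ] x [-0.15   0.989  0.001] tip [ 0.4939 -0.2222  0.2585]
tip box-frame rel hinge (x,y,z) [-0.474   0.213   0.1485] F [ 0.1 -1.2 -0.1] q [-0.63  0.24  1.54  0.    1.36 -0.78] w 0.0851 0.0
```

Emit:
jog_arm(
  targets="8.5 -0.35 -1.4 -1 0 0 3.6; 8.5 -0.32 -1.44 -1 0 0 3.6; 8.5 0 0 -3 0 0 0; 8.5 0 0 -3 0 0 0; 8.5 0 0 -3 0 0 0; 8.5 0 0 -3 0 0 0; 8.5 0 0 -2 0 0 0; 8.5 0 0 0 0 0 0",
)

```text
time: 7.97
ee_pos: [0.4855, -0.2498, 0.2491]
tool_rot: [-0.004, 0.603, 0.798, 0.0]
force: [-1.0, 0.5, -0.1]
grip_width: 0.0852
finger_force: 0.0
```

```bash
python3 - <<'E'
from h import *
rep(.155);w=grab('wrist','w4.png')
E
```

```text
t 7.97 tcp [ 0.4855 -0.2498  0.2491] z [-0.007  0.006 -1.   ] x [-0.273  0.962  0.007] tip [ 0.4845 -0.2489  0.0941]
tip box-frame rel hinge (x,y,z) [-0.4971  0.2294 -0.0159] F [-1.   0.5 -0.1] q [-0.68  0.41  1.74  0.    1.   -0.96] w 0.0852 0.0
```

View pics/w4.png

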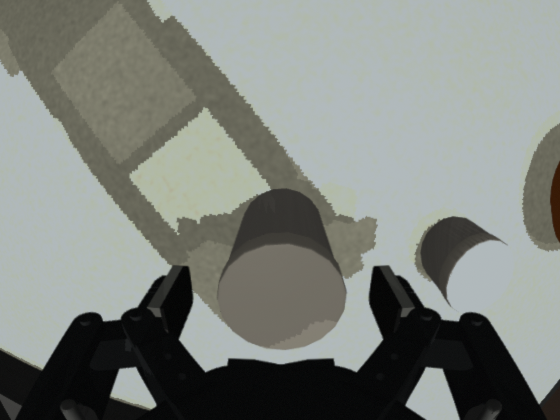

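The pot's cap (218–347, centre 282) sits centred between the fingers (190, 370). Lowering and gripping.

Emit:
jog_arm(
  targets="8.5 0.1 0 -1.7 0 0 0; 8.5 0 0 -1.7 0 0 0; 8.5 0 0 0 0 0 0; 5 0 0 0 0 0 0; 5 0 0 0 0 0 0; 5 0 0 0 0 0 0; 5 0 0 0 0 0 0; 5 0 0 0 0 0 0",
  grip_force=40,
)

```text
time: 8.68
ee_pos: [0.4882, -0.2517, 0.2216]
tool_rot: [0.001, 0.602, 0.799, -0.0]
force: [-3.5, -1.2, 5.5]
grip_width: 0.0563
finger_force: 41.0
```

```bash
python3 -c "from h import *;rep(.155)"
```

```text
t 8.68 tcp [ 0.4882 -0.2517  0.2216] z [ 0.002 -0.002 -1.   ] x [-0.275  0.961 -0.003] tip [ 0.4884 -0.2521  0.0666]
tip box-frame rel hinge (x,y,z) [-0.5013  0.2265 -0.0434] F [-3.5 -1.2  5.5] q [-0.68  0.45  1.76 -0.    0.93 -0.96] w 0.0563 40.96721167303258
```

Emit:
jog_arm(
  targets="5 0 0 1 0 0 0; 5 0 0 2.5 0 0 0; 5 0 0 2.5 0 0 0; 5 0 0 3 0 0 0; 5 0 0 3 0 0 0; 5 0.4 1.6 3 0 0 0; 5 0.8 3 0 0 0 0; 5 0.8 3 0 0 0 0",
)

```text
time: 9.35
ee_pos: [0.5084, -0.1752, 0.3731]
tool_rot: [0.003, 0.603, 0.798, 0.001]
force: [0.7, 0.3, -5.1]
grip_width: 0.0562
finger_force: 43.6
```

Emit:
jog_arm(
  targets="5 0.8 3 0 0 0 0; 5 0.8 3 0 0 0 0; 5 0.8 3 0 0 0 0; 5 0.8 3 0 0 0 0; 5 0.8 3 0 0 0 0; 5 0.8 3 0 0 0 0; 5 0.8 3 0 0 0 0; 5 0.8 3 0 0 0 0",
)

```text
time: 10.02
ee_pos: [0.5718, 0.0667, 0.3704]
tool_rot: [0.0, 0.602, 0.799, 0.0]
force: [-0.2, -0.4, -2.8]
grip_width: 0.0563
finger_force: 43.6
```

Emit:
jog_arm(
  targets="5 0.8 3 0 0 0 0; 5 0.8 3 0 0 0 0; 5 0.8 3 0 0 0 0; 5 0.4 1.4 0 0 0 0; 5 0 0 0 0 0 0; 5 0 0 0 0 0 0",
)

```text
time: 10.52
ee_pos: [0.5996, 0.1696, 0.3697]
tool_rot: [-0.0, 0.601, 0.799, -0.0]
force: [-0.3, -0.6, -4.4]
grip_width: 0.0563
finger_force: 43.6
```

```bash
python3 - <<'E'
from h import *
s,R,p,t=rep(.155);print('move cm',np.round((np.array([.600,.182,.0])-t)*100,2))
grab('scene','s5.png')
cv2.imwrite('pics/c5.png',cv2.resize(cv2.imread('pics/s5.png')[90:330,200:480],None,fx=2,fy=2))
E
```

```text
t 10.52 tcp [0.5996 0.1696 0.3697] z [-0.001 -0.    -1.   ] x [-0.277  0.961 -0.   ] tip [0.5996 0.1695 0.2147]
tip box-frame rel hinge (x,y,z) [-0.1264  0.004   0.1047] F [-0.3 -0.6 -4.4] q [ 0.1   0.41  1.4  -0.    1.33 -0.18] w 0.0563 43.580926633730996
move cm [  0.04   1.25 -21.47]
```

View pics/c5.png

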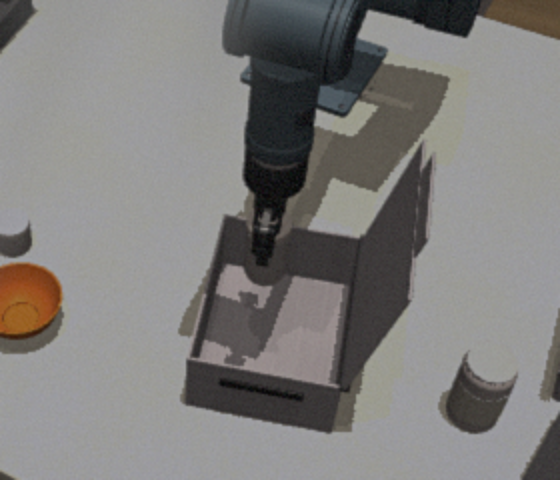

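The pot hangs upright over the box and the lid is fully back. Lowering it, slowly at the end.

Emit:
jog_arm(
  targets="5 -0.1 0.5 -2 0 0 0; 5 -0.1 0.5 -2.5 0 0 0; 5 0 0 -2.5 0 0 0; 5 0 0 -2.5 0 0 0; 5 0 0 -2 0 0 0; 5 0 0 -1 0 0 0; 5 0 0 -0.4 0 0 0; 5 0 0 0 0 0 0",
)

```text
time: 11.23
ee_pos: [0.598, 0.1779, 0.2402]
tool_rot: [-0.0, 0.602, 0.798, -0.0]
force: [0.2, -0.5, -3.1]
grip_width: 0.0563
finger_force: 43.6
```

Emit:
jog_arm(
  targets="5 0 0 -0.3 0 0 0; 5 0 0 -0.2 0 0 0; 5 0 0 -0.2 0 0 0; 5 0 0 0 0 0 0",
)

```text
time: 11.57
ee_pos: [0.598, 0.1789, 0.234]
tool_rot: [0.0, 0.602, 0.799, 0.0]
force: [0.0, -0.2, -4.1]
grip_width: 0.056
finger_force: 43.6
```

```bash
python3 -c "from h import *;rep(.155)"
```

```text
t 11.57 tcp [0.598  0.1789 0.234 ] z [ 0.001  0.    -1.   ] x [-0.275  0.961 -0.   ] tip [0.5982 0.1789 0.079 ]
tip box-frame rel hinge (x,y,z) [-0.117   0.0027 -0.031 ] F [ 0.  -0.2 -4.1] q [ 0.11  0.54  1.55 -0.    1.05 -0.17] w 0.056 43.58862964203581
```

Emit:
jog_arm(
  targets="5 0 0 -0.2 0 0 0; 5 0 0 -0.2 0 0 0; 5 0 0 -0.2 0 0 0; 5 0 0 0 0 0 0",
)

```text
time: 11.9
ee_pos: [0.5977, 0.1789, 0.227]
tool_rot: [-0.0, 0.602, 0.799, -0.0]
force: [0.2, 0.9, -4.4]
grip_width: 0.0564
finger_force: 43.6
```

Emit:
jog_arm(
  targets="5 0 0 -0.1 0 0 0; 5 0 0 0 0 0 0",
)

```text
time: 12.07
ee_pos: [0.5979, 0.1789, 0.2263]
tool_rot: [-0.0, 0.602, 0.799, -0.0]
force: [-0.9, -0.6, -4.0]
grip_width: 0.056
finger_force: 43.6
```

Emit:
jog_arm(
  targets="5 0 0 -0.1 0 0 0; 5 0 0 0 0 0 0",
)

```text
time: 12.23
ee_pos: [0.598, 0.1788, 0.2258]
tool_rot: [0.0, 0.602, 0.799, 0.0]
force: [-0.2, 1.2, -2.4]
grip_width: 0.0566
finger_force: 43.5
```

Emit:
jog_arm(
  targets="5 0 0 -0.1 0 0 0; 5 0 0 0 0 0 0",
)

```text
time: 12.4
ee_pos: [0.598, 0.1789, 0.2256]
tool_rot: [0.0, 0.602, 0.799, 0.0]
force: [-3.7, -0.6, 4.0]
grip_width: 0.0563
finger_force: 43.6
```

Emit:
jog_arm(
  targets="5 0 0 -0.1 0 0 0; 5 0 0 0 0 0 0",
)

```text
time: 12.57
ee_pos: [0.5979, 0.1789, 0.2255]
tool_rot: [0.0, 0.602, 0.799, 0.0]
force: [-5.3, -0.3, 10.4]
grip_width: 0.056
finger_force: 43.8
```

The pot is on the floor (force reversed at the expected height). Release and withdraw straight up.

Emit:
jog_arm(
  targets="6.2 0 0 0.1 0 0 0; 7 0 0 0 0 0 0; 8.5 0 0 0 0 0 0; 8.5 0 0 0 0 0 0; 8.5 0 0 0 0 0 0",
)

```text
time: 12.98
ee_pos: [0.5981, 0.1789, 0.2244]
tool_rot: [0.0, 0.602, 0.799, 0.0]
force: [-0.3, 0.0, 0.6]
grip_width: 0.0853
finger_force: 0.0
```

Emit:
jog_arm(
  targets="8.5 0 0 1 0 0 0; 8.5 0 0 2 0 0 0; 8.5 0 0 3 0 0 0; 8.5 0 0 3 0 0 0; 8.5 0 0 3 0 0 0; 8.5 0 0 3 0 0 0; 8.5 0 -2 2 0 0 0; 8.5 0 -3 0 0 0 0",
)

```text
time: 13.65
ee_pos: [0.5986, 0.1306, 0.4012]
tool_rot: [0.004, 0.6, 0.8, 0.004]
force: [-0.6, -0.5, 0.1]
grip_width: 0.085
finger_force: 0.0
```

Emit:
jog_arm(
  targets="8.5 0 -3 0 0 0 0; 8.5 0 -3 0 0 0 0; 8.5 0 -3 0 0 0 0; 8.5 0 -3 0 0 0 0; 8.5 0 -3 0 0 0 0; 8.5 0 -2 0 0 0 0; 8.5 0 0 0 0 0 0; 8.5 0 0 0 0 0 0",
)

```text
time: 14.32
ee_pos: [0.5979, -0.0422, 0.395]
tool_rot: [0.0, 0.603, 0.798, 0.0]
force: [0.2, -0.0, -0.7]
grip_width: 0.0847
finger_force: 0.0
```

```bash
python3 - <<'E'
from h import *
rep(.155);grab('scene','s6.png');grab('top','t6.png')
o=np.hstack([cv2.imread('pics/s6.png')[100:340,130:480],cv2.imread('pics/t6.png')[110:350,60:440]])
cv2.imwrite('pics/c6.png',o)
E
```

```text
t 14.32 tcp [ 0.5979 -0.0422  0.395 ] z [ 0.  0. -1.] x [-0.273  0.962  0.   ] tip [ 0.5979 -0.0422  0.24  ]
tip box-frame rel hinge (x,y,z) [-0.3295  0.0636  0.13  ] F [ 0.2 -0.  -0.7] q [-0.26  0.35  1.43  0.    1.36 -0.53] w 0.0847 0.0
```

View pics/c6.png

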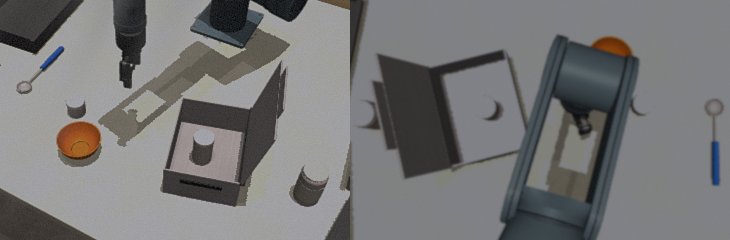

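The pot stands upright on the box floor (crop (203,147)), the lid leans back and the other things are in place. I'll check the lid angle numerically, then hand in.

```bash
python3 - <<'E'
from h import *
t=grab('top')
for th in(1.6,1.7,1.8):
    u=-np.cos(th)*bx+np.array([0,0,np.sin(th)])
    print(th,[np.round(proj(t,H+.24*u+k*by),0) for k in(-.07,.07)],[np.round(proj(t,H+.204*u+k*by),0) for k in(-.132,.132)])
E
```

```text
1.6 [array([103., 183.]), array([119., 253.])] [array([104., 157.]), array([132., 283.])]
1.7 [array([ 92., 186.]), array([107., 256.])] [array([ 94., 159.]), array([122., 286.])]
1.8 [array([ 80., 189.]), array([ 95., 259.])] [array([ 85., 162.]), array([113., 288.])]
```

```bash
python3 -c "from rig import ctrl;print(ctrl.close_job())"
```

```text
the job is handed in; nothing more can be done
None
```

The job is handed in at about 14 s of the 70 s: the lid measures within about 0.02 rad of its 1.80 stop, the tall pot stands upright on the box floor and is let go, and the other things looked undisturbed; the one doubt is that the fingertips pressed about 42 N when the lid met its stop, and the 40 N limit is stated for the arm and gripper body.

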